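Load the inclined label-roll holder

TASK

Load the roll holder: put the tall cream label roll on the leaning spindle first, right down against the round backing plate, then put the black retaining hub on after it, grip outwards, so that its flange sits flat against the roll. Let go of both and leave the other things on the table where they are.

Things in the scene. Friction and masses are not known exactly. Their poses are not given: they have to be found in the camera images.
- spindle: Fixed bare steel spindle, 20 mm diameter, standing 80 mm out of a round aluminium backing plate (90 mm diameter, 6 mm thick); its last 12 mm taper to 10 mm diameter. Origin: on the axis, in the plate's outer face, 115 mm above the table. z runs along the spindle to its free end, leaning 25 degrees from vertical towards the holder's front; y is level. Parts slide on it freely.
- roll_holder: Grey holder that carries the spindle on a short leaning column; it is fixed and does not move when pushed. Foot plate 170 x 130 x 10 mm. Origin under the foot's centre, 20 mm behind the spindle's origin; x points to its back, so the spindle leans to -x.
- roll_center (a point): Centre (half-way up) of the cream label roll, which stands on its end on the table, axis upright: outer diameter 68 mm, 52 mm long, with a straight through bore about 27 mm in diameter; z along its axis. About 0.16 kg. Either end may go on first.
- label_roll: The same label roll; origin at the centre of its underside, 26 mm below its centre.
- hub_grip (a point): Point on the axis of the black retaining hub at the middle of its grip, 33 mm above its underside. A 62 mm diameter flange, 6 mm thick, with a cylindrical grip 38 mm in diameter; 56 mm tall in all. It stands flange down, grip up. A blind bore, 24 mm diameter and 50 mm deep, opens in its underside. z along its axis towards the grip's end. About 0.12 kg.
- hub_face (a point): Centre of the hub's flat underside (mouth of the bore); z along the hub's axis towards the grip.
- hub: The same retaining hub; origin at the centre of its underside.
- marker: Bystander: black marker pen, 12 x 140 x 13 mm, lying near the front; origin under its middle, y along it.
- packing_tape: Bystander: flat wide roll of packing tape, 72 mm in diameter and 18 mm high with a wide bore; not the label roll. Origin under its centre.
- beaker: Bystander: small empty clear beaker, 63 mm in diameter, 70 mm high. Origin under its centre.
There are look-alikes about, which are no part of the job. Leave any blue or purple look-alike of the label_roll alone.

How it is judged:
By the outcome, as a careful person would: the job done as asked, in the order asked, and still so for the second after the job is handed in, with the robot touching nothing.
It also fails if it takes over 58 s, if anything falls off the work surface, if the arm or the gripper's body presses on something with over 40 N, if the wrist force passes 120 N, or if a joint passes its speed limit or range.

ROBOT

A 7-joint arm with a two-finger parallel gripper is mounted at the origin on a cart in front of the work surface, level with it; the furniture and walls round the work are solid. World frame = base frame: x ahead of the robot, y to its left, z up, the work surface at z = 0. Lengths are in m, angles in rad, forces in N, time in s.
With the tool pointing down it reaches from about 0.4 to 0.85 m from the base axis. Payload 4.5 kg.
Tool frame: the origin (TCP) lies at the very end of the fingers, on their centre line; the grasp point (between the pads) lies 19 mm behind it; z points along the fingers, x is the direction in which the jaws open and shut, and the axes are right-handed (so a half turn about z gives the same grasp; the last joint's range is limited). The gripper opens to 88 mm and grips with 3 to 60 N. Pads are 18 mm wide; open, the fingers measure 123 mm over their backs; the gripper's body (75 mm by 187 mm) begins 45 mm behind the grasp point.
Start: joints at [0.034, 0.689, -0.195, 1.565, 0.157, 0.902, -0.215], TCP at [0.625, 0, 0.239] pointing down, gripper open.
Joint ranges: [-3.01, 3.01], [-0.46, 2.08], [-1.47, 1.51], [0.13, 2.56], [-1, 4.14], [0.04, 2.09], [-2.66, 2.66]. Speed limits (rad/s): [2.57, 2.57, 3.14, 3.14, 3.14, 3.14, 3.14].

INTERFACE

Orientations are given as a unit quaternion [x, y, z, w].
In Python, from plant import * gives the robot as it stands.
- The arm moves only by the tool apply_moves, never from a script. Its argument "series" is a list of rows, each an object of numbers: "x", "y", "z": the shift along the tool's x, y, z in units of 80 cm (1.0 is 80 cm); "wx", "wy", "wz": the turn, a rotation vector about the tool's x, y, z in units of pi rad (1.0 is pi rad); "fingers": the opening, from -1 (shut) to 1 (fully open), so that 0 is half open. In form: [{"x": .., "y": .., "z": .., "wx": .., "wy": .., "wz": .., "fingers": ..}, ...]. A call has 1 to 8 rows; each row shifts and turns the pose as measured when the row begins, along the tool's axes as they then stand; what a row does not reach is not made up. A row lasts 1/8 s, in which the tool goes at most 62.5 mm and 10.7 degrees, less where a joint would pass 70% of its speed; a pose out of reach is approached as far as the arm can. A call with a number of a shift or a turn outside -1 to 1 is refused whole. A call with a gripper value outside its range is refused whole. The fingers move at their own pace and stop on an object; "force" is the grip in N (left out, the last holds). Time passes only in rows, so rows that do not move let the fingers close. It gives the time, the measured TCP pose, the force and the opening at its end, in the units of the state.
- get_state(): the state, without advancing time (a new reading comes with each control period).
- snapshot(name): name is "scene" or "side" or "wrist"; returns (picture, depth): 384x512x3 uint8, red, green, blue; 384x512 float32, m along the optical axis (not along the pixel's ray), 0 where there is no reading.
- camera_model(name): a dict with "camera_matrix" (3x3 intrinsics, pixels), "dist_coeffs" ([k1, k2, p1, p2, k3] as OpenCV has them; the pictures are not rectified), "world_from_camera" (4x4, takes a point from camera to world coordinates). Camera axes: x right, y up, looking along -z (the intrinsics and any distortion apply to the point x, -y, -z); pixel columns grow to the right and rows downward; lengths in m; the calibration is good to about 2 mm. A picture is of the moment at which its call begins: read the wrist's pose just before it. camera_model takes no time and is no camera call; for the wrist camera it gives the pose at the moment of the call.
- finish_job(): hands the job in, once; it reports no verdict.
The state is a dict: "clock": time; "q": joint angles; "qd": joint speeds; "joint_torque": joint torques, N m; "tool_pos": TCP position; "eef_rot": TCP orientation; "contact_force": force on the tool from outside, world axes, zero at the start; "moment": the same for the moment, N m; "opening": opening from 0.0 (shut) to 1.0 (fully open).
Only numpy, scipy, OpenCV 4.12 (cv2) and the standard library are available. Lean on these libraries where they do the work, as an engineer would, in place of code of your own. Each camera call takes 0.05 s, during which the arm holds its last target. There are 200 camera calls.

## Working session

There is one attempt and no reset: what is moved stays moved. The work goes in short steps, Python scripts to look and compute and a tool call to move; the robot and the scene stay as the last step left them, time stands still between calls to the robot, and variables do not carry over. Pictures are saved under pics/ and viewed, about 8 in all and at most 12, crops included, and the job is handed in when it is done.

Besides the shell and the picture viewer there is one more tool, called after ">>>" as name(argument=value, ...) on one line, values as JSON. apply_moves: Moves the arm, as the interface text tells. Its arguments: {"type":"object","properties":{"series":{"type":"array","items":{"type":"object","properties":{"x":{"type":"number"},"y":{"type":"number"},"z":{"type":"number"},"wx":{"type":"number"},"wy":{"type":"number"},"wz":{"type":"number"},"fingers":{"type":"number"}}}},"force":{"type":"number"}},"required":["series"]}

```bash
ls; mkdir -p pics; cat > h.py <<'E'
from plant import *
import numpy as np, cv2, json
from scipy.spatial.transform import Rotation as R
def snap(n):
    cm=camera_model(n); im,d=snapshot(n); return im,d,cm
def save(f,im): cv2.imwrite('pics/'+f,im[:,:,::-1])
def world(cm,d=None,uv=None):
    K=np.array(cm["camera_matrix"]);D=np.array(cm["dist_coeffs"]);T=np.array(cm["world_from_camera"])
    if uv is None:
        v,u=np.mgrid[:d.shape[0],:d.shape[1]]; uv=np.stack([u,v],-1).reshape(-1,2)
    p=cv2.undistortPoints(np.array(uv,float).reshape(-1,1,2),K,D)[:,0]
    dd=np.array([d[int(v),int(u)] for u,v in uv]) if len(uv)<d.size else d.reshape(-1)
    c=np.stack([p[:,0]*dd,-p[:,1]*dd,-dd],-1)
    w=c@T[:3,:3].T+T[:3,3]; w[dd==0]=np.nan
    return w if len(uv)<d.size else w.reshape(d.shape+(3,))
E
python3 - <<'E'
from h import *
ims=[]
for n in("scene","side"):
    im,d,cm=snap(n); save(n+'0.png',im); np.savez('/tmp/'+n,im=im,d=d,**{k:np.array(v) for k,v in cm.items()})
    print(n,np.array(cm["world_from_camera"])[:3,3])
s=get_state();print(s)
E
```

```text
pics
scene [-0.47023375  0.72635327  1.03196376]
side [-0.24157774 -0.6216815   0.82246524]
{'clock': 0.1, 'q': array([ 0.03379242,  0.68990947, -0.19449694,  1.56621114,  0.15730953,
        0.90249844, -0.21511725]), 'qd': array([ 0.00031044, -0.00209386, -0.00089908, -0.00200856, -0.00219434,
       -0.00029382,  0.00098557]), 'joint_torque': array([-3.08775299e-03, -5.28501892e+01, -1.27141513e+00, -1.53837240e+01,
       -5.25604945e-02,  1.96265515e-03,  5.71585565e-05]), 'tool_pos': array([ 6.24445958e-01, -5.33075906e-05,  2.37991505e-01]), 'eef_rot': array([ 9.99999665e-01,  2.55720003e-05, -8.15243769e-04,  6.95816583e-05]), 'contact_force': array([ 0.27510136, -0.44931729, -0.38821155]), 'moment': array([-0.0105741 , -0.07919213,  0.02653875]), 'opening': 0.9978413604808597}
```

View pics/scene0.png

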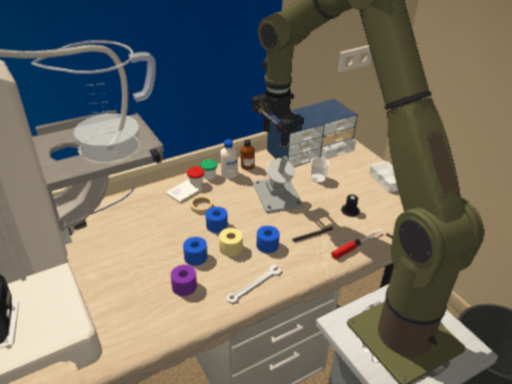

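View pics/side0.png

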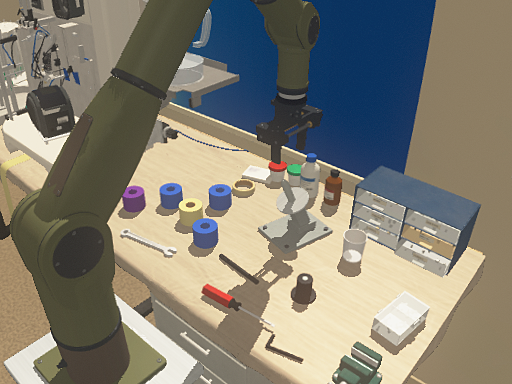

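The cream roll is at scene (231,241) and side (190,211). Its look-alikes are blue at (217,219), (196,250) and (268,238), and purple at (184,280); only the pale yellow one fits "cream". The hub is at scene (350,205) and side (304,288). The holder is at scene (280,190), leaning towards the robot. I'll measure these and confirm with one crop.

```bash
python3 - <<'E'
from h import *
for n,rois in (("side",dict(roll=(175,195,208,230),hub=(286,268,322,310),holder=(255,165,335,252))),("scene",dict(roll=(215,224,247,258),hub=(338,190,364,220),holder=(250,150,302,215)))):
    z=np.load(f'/tmp/{n}.npz'); W=world({k:z[k] for k in("camera_matrix","dist_coeffs","world_from_camera")},z['d']); im=z['im'].astype(int)
    for k,(a,b,c,e) in rois.items():
        w=W[b:e,a:c].reshape(-1,3); col=im[b:e,a:c].reshape(-1,3)
        print(n,k,'z max',np.nanpercentile(w[:,2],[50,90,99]))
        if k=='holder':
            m=(w[:,2]>.006)&(w[:,2]<.014); q=w[m]; print(' foot',len(q),q[:,:2].min(0),q[:,:2].max(0),cv2.minAreaRect(q[:,:2].astype(np.float32)))
        else:
            zt=.052 if k=='roll' else .056
            m=abs(w[:,2]-zt)<.004; q=w[m]; print(' top',len(q),cv2.minEnclosingCircle(q[:,:2].astype(np.float32)),q.mean(0))
            m=(w[:,2]>.008); q=w[m]; print(' all',len(q),cv2.minEnclosingCircle(q[:,:2].astype(np.float32)))
a=cv2.resize(np.load('/tmp/side.npz')['im'][165:315,160:360],None,fx=4,fy=4,interpolation=cv2.INTER_CUBIC)
save('crop.png',a)
E
```

```text
side roll z max [0.03078973 0.0523338  0.05445212]
 top 365 ((0.4617239534854889, 0.18684197962284088), 0.08078618347644806) [0.46330016 0.19890982 0.05157526]
 all 754 ((0.47647911310195923, 0.21197231113910675), 0.10967040061950684)
side hub z max [0.00115757 0.04871272 0.05761646]
 top 136 ((0.44730839133262634, -0.19465209543704987), 0.018797345459461212) [ 0.44661467 -0.1961655   0.05538578]
 all 361 ((0.4450196921825409, -0.1957457810640335), 0.02979450300335884)
side holder z max [0.00937274 0.10366143 0.16301173]
 foot 1552 [ 0.53847118 -0.11285371] [0.94517503 0.28008619] ((0.7335402965545654, 0.04246440529823303), (0.44680389761924744, 0.2435779869556427), 40.45255661010742)
scene roll z max [0.01755626 0.05133249 0.05403248]
 top 251 ((0.4784547686576843, 0.23162101209163666), 0.03664049878716469) [0.47743478 0.23118904 0.05098229]
 all 622 ((0.5044297575950623, 0.21815811097621918), 0.06644967943429947)
scene hub z max [0.00083176 0.04992439 0.05712889]
 top 64 ((0.44714775681495667, -0.19217635691165924), 0.01924819126725197) [ 0.44680518 -0.19201238  0.05526113]
 all 207 ((0.4683825373649597, -0.2254096269607544), 0.06292599439620972)
scene holder z max [0.00828829 0.10977852 0.16744263]
 foot 835 [ 0.53796873 -0.22876368] [0.8691759  0.05528868] ((0.7039940357208252, -0.0637122392654419), (0.18402069807052612, 0.3602607846260071), 55.64629364013672)
```

View pics/crop.png

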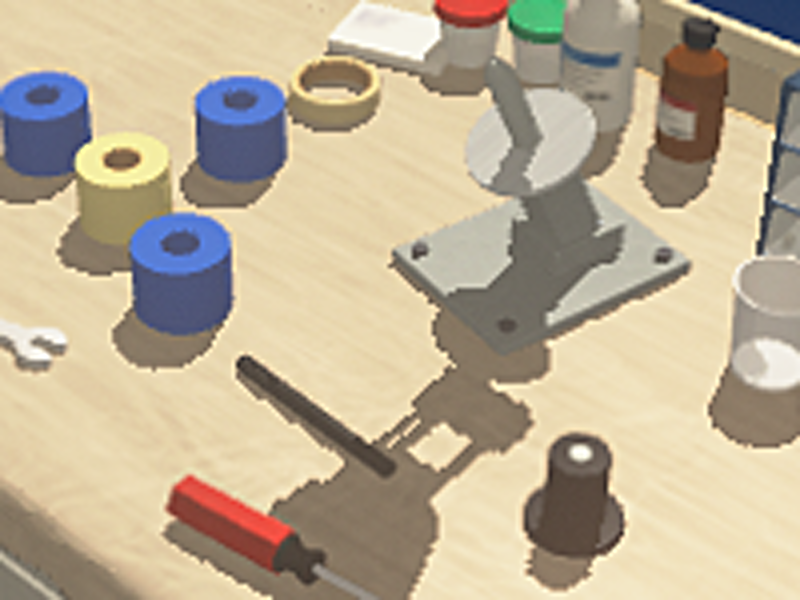

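The crop confirms the cream roll, with a bored top at crop (122,160). The hub stands grip up at (575,490), and the spindle runs from its base at about (530,145) to its tip at about (495,65). Next I'll fit the holder axis and the neighbours.

```bash
python3 - <<'E'
from h import *
S={}
for n in("side","scene"):
    z=np.load(f'/tmp/{n}.npz'); W=world({k:z[k] for k in("camera_matrix","dist_coeffs","world_from_camera")},z['d']); S[n]=(z['im'].astype(int),W)
    im,W=S[n]
    hsv=cv2.cvtColor(z['im'],cv2.COLOR_RGB2HSV)
    m=((hsv[...,0]>105)&(hsv[...,0]<160)&(hsv[...,1]>90)&(abs(W[...,2]-.052)<.004)&(W[...,0]<.75)).astype(np.uint8)
    N,L,st,c=cv2.connectedComponentsWithStats(m)
    for i in range(1,N):
        if st[i,4]>60:
            q=W[L==i]; print(n,'blue',c[i].round(),cv2.minEnclosingCircle(q[:,:2].astype(np.float32)))
# holder from side: foot polygon
for n,poly in (("side",[(258,228),(300,208),(332,230),(287,253)]),("scene",[(252,180),(287,172),(301,205),(266,214)])):
    im,W=S[n]; m=np.zeros(W.shape[:2],np.uint8); cv2.fillPoly(m,[np.array(poly)],1)
    m=cv2.dilate(m,np.ones((7,7)))
    q=W[(m>0)&(W[...,2]>.0065)&(W[...,2]<.014)]; print(n,'foot',len(q),cv2.minAreaRect(q[:,:2].astype(np.float32)))
    box=(slice(178,218),slice(270,315)) if n=="side" else (slice(150,195),slice(255,300))
    w=W[box].reshape(-1,3); w=w[(w[:,2]>.085)&(w[:,2]<.145)&(w[:,0]<.85)]
    # ransac plane
    rng=np.random.default_rng(0);best=None
    for _ in range(500):
        p=w[rng.choice(len(w),3,False)]; nn=np.cross(p[1]-p[0],p[2]-p[0]); nn/=np.linalg.norm(nn)+1e-12
        if abs(nn[2])<.8: continue
        k=abs((w-p[0])@nn)<.003
        if best is None or k.sum()>best.sum(): best=k
    q=w[best]; c=q.mean(0); nn=np.linalg.svd(q-c)[2][2]; nn*=np.sign(nn[2])
    e1=np.cross([0,0,1],nn);e1/=np.linalg.norm(e1);e2=np.cross(nn,e1)
    cc,r=cv2.minEnclosingCircle(np.stack([(q-c)@e1,(q-c)@e2],-1).astype(np.float32))
    print(n,'plate',len(q),len(w),'n',nn,np.degrees(np.arccos(nn[2])),'ctr',c+cc[0]*e1+cc[1]*e2,'r',r)
    w=W[box[0].start-25:box[0].stop,box[1]].reshape(-1,3); P=c+cc[0]*e1+cc[1]*e2; h=(w-P)@nn; rr=np.linalg.norm(w-P-h[:,None]*nn,axis=1)
    k=(h>.012)&(h<.1)&(rr<.04); print(' spindle pts',k.sum(),'hmax',h[k].max() if k.any() else 0); q=w[k]
    for a in np.arange(.01,.09,.02):
        kk=k&(h>=a)&(h<a+.02); print('  ',a,kk.sum(),w[kk].mean(0) if kk.any() else '')
E
```

```text
side blue [170. 189.] ((0.4965433180332184, 0.3369579613208771), 0.03612779453396797)
side blue [220. 190.] ((0.5900778770446777, 0.22020308673381805), 0.03775637596845627)
side blue [133. 192.] ((0.4102802872657776, 0.40583258867263794), 0.03608299046754837)
side blue [204. 226.] ((0.4389759600162506, 0.1275644600391388), 0.0349368117749691)
scene blue [216. 214.] ((0.5876628160476685, 0.22436723113059998), 0.03484627231955528)
scene blue [268. 233.] ((0.4354994297027588, 0.12950217723846436), 0.034578461199998856)
scene blue [200. 243.] ((0.4920758605003357, 0.3301544189453125), 0.03318620100617409)
scene blue [190. 247.] ((0.49544426798820496, 0.3426942825317383), 0.0339348129928112)
scene blue [183. 274.] ((0.40673375129699707, 0.4103861451148987), 0.034508202224969864)
side foot 1241 ((0.6352534890174866, -0.03120475262403488), (0.13272184133529663, 0.17213690280914307), 74.74160766601562)
side plate 520 655 n [-0.41040565  0.1028356   0.90608611] 25.03003637407469 ctr [ 0.61827736 -0.02714108  0.11505209] r 0.047194499522447586
 spindle pts 159 hmax 0.08184693897392444
   0.01 36 [ 0.60533926 -0.02931829  0.13219179]
   0.03 40 [ 0.59771429 -0.026728    0.14908881]
   0.049999999999999996 49 [ 0.58925754 -0.02396554  0.16841998]
   0.06999999999999999 34 [ 0.58476022 -0.01908745  0.18262868]
scene foot 742 ((0.632575273513794, -0.02763833850622177), (0.13014629483222961, 0.17271684110164642), 74.98410034179688)
scene plate 300 482 n [-0.40566818  0.10449733  0.90802733] 24.765849139437016 ctr [ 0.61608685 -0.02384827  0.11333394] r 0.04553651437163353
 spindle pts 91 hmax 0.08326169533278001
   0.01 18 [ 0.60473976 -0.01770741  0.12888445]
   0.03 26 [ 0.59624214 -0.0150426   0.14794007]
   0.049999999999999996 25 [ 0.58747413 -0.01310318  0.16801754]
   0.06999999999999999 22 [ 0.58338439 -0.01446547  0.18177107]
```

```bash
cat >> h.py <<'E'
A0=np.array([.616,-.025,.115]); NV=np.array([-.4084,.1087,.9063]); NV/=np.linalg.norm(NV)
def down(az): # tool down, jaw axis at world azimuth az deg
    return R.from_euler('z',az,degrees=True)*R.from_quat([1,0,0,0])
def along(az): # tool z = -NV, jaw axis nearest azimuth az
    x=np.array([np.cos(np.radians(az)),np.sin(np.radians(az)),0]); x-=x@NV*NV; x/=np.linalg.norm(x)
    z=-NV; return R.from_matrix(np.stack([x,np.cross(z,x),z],1))
def plan(P,Rt,dp=.055,da=10.5):
    s=get_state(); p=np.array(s['tool_pos']); r=R.from_quat(s['eef_rot'])
    rv=(r.inv()*Rt).as_rotvec(); P=np.array(P)
    n=max(1,int(np.ceil(max(np.linalg.norm(P-p)/dp,np.degrees(np.linalg.norm(rv))/da))))
    print('clock',s['clock'],'pos',p.round(4),'F',np.round(s['contact_force'],1),'open',round(s['opening'],3),'rows',n)
    for i in range(n):
        ri=r*R.from_rotvec(rv*i/n); d=ri.inv().apply((P-p)/n)/.8; w=rv/n/np.pi
        print(dict(zip(("x","y","z","wx","wy","wz"),[float(v) for v in np.r_[d,w].round(4)])))
E
python3 - <<'E'
from h import *
plan([.479,.230,.17],down(-30))
E
```

```text
clock 0.1 pos [ 6.244e-01 -1.000e-04  2.380e-01] F [ 0.3 -0.4 -0.4] open 0.998 rows 6
{'x': -0.0303, 'y': -0.0479, 'z': 0.0142, 'wx': 0.0, 'wy': 0.0001, 'wz': 0.0278}
{'x': -0.0343, 'y': -0.0451, 'z': 0.0142, 'wx': 0.0, 'wy': 0.0001, 'wz': 0.0278}
{'x': -0.0381, 'y': -0.0419, 'z': 0.0142, 'wx': 0.0, 'wy': 0.0001, 'wz': 0.0278}
{'x': -0.0417, 'y': -0.0385, 'z': 0.0142, 'wx': 0.0, 'wy': 0.0001, 'wz': 0.0278}
{'x': -0.0449, 'y': -0.0347, 'z': 0.0142, 'wx': 0.0, 'wy': 0.0001, 'wz': 0.0278}
{'x': -0.0477, 'y': -0.0306, 'z': 0.0142, 'wx': 0.0, 'wy': 0.0001, 'wz': 0.0278}
```

>>> apply_moves(series=[{"x":-0.0303,"y":-0.0479,"z":0.0142,"wz":0.0278,"fingers":1},{"x":-0.0343,"y":-0.0451,"z":0.0142,"wz":0.0278,"fingers":1},{"x":-0.0381,"y":-0.0419,"z":0.0142,"wz":0.0278,"fingers":1},{"x":-0.0417,"y":-0.0385,"z":0.0142,"wz":0.0278,"fingers":1},{"x":-0.0449,"y":-0.0347,"z":0.0142,"wz":0.0278,"fingers":1},{"x":-0.0477,"y":-0.0306,"z":0.0142,"wz":0.0278,"fingers":1},{"fingers":1},{"fingers":1}])

```text
schema error: expected keys x, y, z, wx, wy, wz, fingers
```

```bash
python3 - <<'E'
from h import *
im,d,cm=snap("wrist"); save('w1.png',im); W=world(cm,d)
hsv=cv2.cvtColor(im,cv2.COLOR_RGB2HSV)
m=(abs(W[...,2]-.052)<.006)&(np.linalg.norm(W[...,:2]-[.479,.23],axis=-1)<.042)&(hsv[...,0]<45)
q=W[m]; print(m.sum(),q.mean(0),cv2.minEnclosingCircle(q[:,:2].astype(np.float32)), cm["world_from_camera"])
plan([.479,.230,.06],down(-30))
E
```

```text
187 [0.48368447 0.19871642 0.05119179] ((0.4826982617378235, 0.20170724391937256), 0.018888983875513077) [[ 9.99996488e-01 -4.53265009e-04  2.61107772e-03  6.26176652e-01]
 [-3.04754083e-04  9.59060340e-01  2.83201645e-01  7.24741161e-02]
 [-2.63254648e-03 -2.83201446e-01  9.59056834e-01  3.84517553e-01]
 [ 0.00000000e+00  0.00000000e+00  0.00000000e+00  1.00000000e+00]]
clock 0.15 pos [ 0.6245 -0.      0.2381] F [-0.   0.7  0.1] open 1.0 rows 6
{'x': -0.0303, 'y': -0.0479, 'z': 0.0371, 'wx': 0.0, 'wy': 0.0001, 'wz': 0.0278}
{'x': -0.0343, 'y': -0.0451, 'z': 0.0371, 'wx': 0.0, 'wy': 0.0001, 'wz': 0.0278}
{'x': -0.0381, 'y': -0.0419, 'z': 0.0371, 'wx': 0.0, 'wy': 0.0001, 'wz': 0.0278}
{'x': -0.0417, 'y': -0.0385, 'z': 0.0371, 'wx': 0.0, 'wy': 0.0001, 'wz': 0.0278}
{'x': -0.0449, 'y': -0.0347, 'z': 0.0371, 'wx': 0.0, 'wy': 0.0001, 'wz': 0.0278}
{'x': -0.0477, 'y': -0.0306, 'z': 0.0371, 'wx': 0.0, 'wy': 0.0001, 'wz': 0.0278}
```

View pics/w1.png

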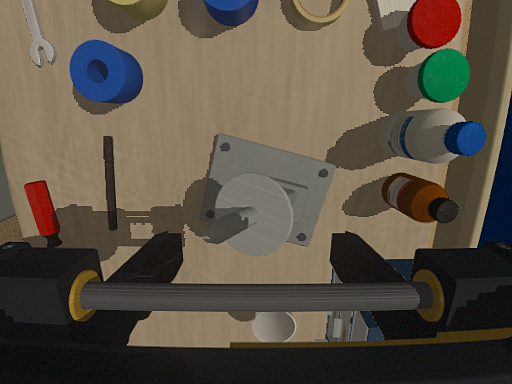

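The wrist picture is still from the start pose, because the call was refused: every key is needed. It shows the plate at (255,215) and the spindle tip at (208,235).

>>> apply_moves(series=[{"x":-0.0303,"y":-0.0479,"z":0.0142,"wx":0,"wy":0,"wz":0.0278,"fingers":1},{"x":-0.0343,"y":-0.0451,"z":0.0142,"wx":0,"wy":0,"wz":0.0278,"fingers":1},{"x":-0.0381,"y":-0.0419,"z":0.0142,"wx":0,"wy":0,"wz":0.0278,"fingers":1},{"x":-0.0417,"y":-0.0385,"z":0.0142,"wx":0,"wy":0,"wz":0.0278,"fingers":1},{"x":-0.0449,"y":-0.0347,"z":0.0142,"wx":0,"wy":0,"wz":0.0278,"fingers":1},{"x":-0.0477,"y":-0.0306,"z":0.0142,"wx":0,"wy":0,"wz":0.0278,"fingers":1},{"x":0,"y":0,"z":0,"wx":0,"wy":0,"wz":0,"fingers":1},{"x":0,"y":0,"z":0,"wx":0,"wy":0,"wz":0,"fingers":1}])

```text
clock: 1.15
tool_pos: [0.4772, 0.237, 0.1659]
eef_rot: [0.963, -0.268, -0.001, 0.001]
contact_force: [1.1, -0.1, -0.6]
opening: 1.003
```

```bash
python3 - <<'E'
from h import *
im,d,cm=snap("wrist"); save('w2.png',im); W=world(cm,d)
hsv=cv2.cvtColor(im,cv2.COLOR_RGB2HSV)
m=(abs(W[...,2]-.052)<.006)&(np.linalg.norm(W[...,:2]-[.479,.23],axis=-1)<.042)&(hsv[...,0]<45)
q=W[m]; print(m.sum(),q.mean(0),cv2.minEnclosingCircle(q[:,:2].astype(np.float32)), get_state()['eef_rot'])
plan([.479,.230,.06],down(-30))
E
```

```text
3098 [0.48370652 0.23130144 0.05240161] ((0.48328375816345215, 0.23006094992160797), 0.034238025546073914) [ 9.63377123e-01 -2.68147634e-01 -1.02309472e-03  5.64686180e-04]
clock 1.2 pos [0.477  0.2372 0.1659] F [-1.2 -0.   0.8] open 1.0 rows 2
{'x': 0.0035, 'y': 0.0031, 'z': 0.0662, 'wx': 0.0003, 'wy': 0.0003, 'wz': -0.0031}
{'x': 0.0034, 'y': 0.0032, 'z': 0.0662, 'wx': 0.0003, 'wy': 0.0003, 'wz': -0.0031}
```

View pics/w2.png

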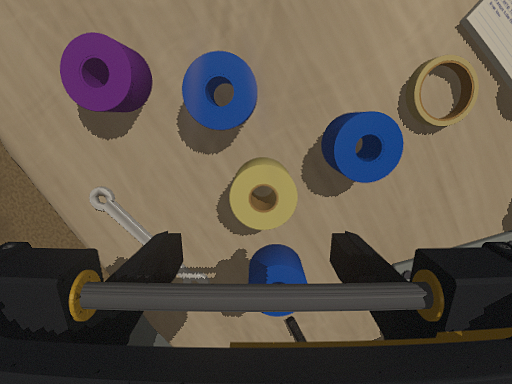

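The cream roll is central at (263,195), with a circle fit of r = 34 mm at (0.483,0.230), and the finger positions are clear. I'll descend.

```bash
python3 - <<'E'
from h import *
plan([.4833,.230,.075],down(-30),.05)
E
```

```text
clock 1.2 pos [0.477  0.2372 0.1659] F [-1.2 -0.   0.8] open 1.0 rows 2
{'x': 0.0058, 'y': 0.0017, 'z': 0.0568, 'wx': 0.0003, 'wy': 0.0003, 'wz': -0.0031}
{'x': 0.0057, 'y': 0.0018, 'z': 0.0568, 'wx': 0.0003, 'wy': 0.0003, 'wz': -0.0031}
```

>>> apply_moves(series=[{"x":0.0058,"y":0.0017,"z":0.0568,"wx":0.0003,"wy":0.0003,"wz":-0.0031,"fingers":1},{"x":0.0057,"y":0.0018,"z":0.0568,"wx":0.0003,"wy":0.0003,"wz":-0.0031,"fingers":1},{"x":0,"y":0,"z":0,"wx":0,"wy":0,"wz":0,"fingers":1}])

```text
clock: 1.58
tool_pos: [0.4881, 0.2271, 0.0747]
eef_rot: [0.965, -0.261, 0.003, -0.002]
contact_force: [0.3, 0.2, 0.5]
opening: 1.001
```

```bash
python3 - <<'E'
from h import *
plan([.4833,.230,.0235],down(-30),.04)
E
```

```text
clock 1.575 pos [0.4881 0.2271 0.0747] F [0.3 0.2 0.5] open 1.001 rows 2
{'x': -0.0036, 'y': 0.0001, 'z': 0.032, 'wx': -0.0007, 'wy': -0.0007, 'wz': -0.0008}
{'x': -0.0036, 'y': 0.0, 'z': 0.032, 'wx': -0.0007, 'wy': -0.0007, 'wz': -0.0008}
```

>>> apply_moves(series=[{"x":-0.003,"y":0,"z":0.025,"wx":-0.0007,"wy":-0.0007,"wz":0,"fingers":1},{"x":-0.003,"y":0,"z":0.025,"wx":-0.0007,"wy":-0.0007,"wz":-0.001,"fingers":1},{"x":0,"y":0,"z":0,"wx":0,"wy":0,"wz":0,"fingers":1},{"x":0,"y":0,"z":0,"wx":0,"wy":0,"wz":0,"fingers":1}])

```text
clock: 2.08
tool_pos: [0.4886, 0.229, 0.0385]
eef_rot: [0.965, -0.262, 0.003, -0.002]
contact_force: [0.4, -0.3, 0.4]
opening: 0.997
```

```bash
python3 - <<'E'
from h import *
plan([.4833,.230,.0235],down(-30),.04)
E
```

```text
clock 2.075 pos [0.4886 0.229  0.0385] F [ 0.4 -0.3  0.4] open 0.997 rows 1
{'x': -0.0065, 'y': 0.0024, 'z': 0.0187, 'wx': -0.002, 'wy': -0.0015, 'wz': -0.0021}
```

>>> apply_moves(series=[{"x":-0.0065,"y":0.0024,"z":0.015,"wx":-0.002,"wy":-0.0015,"wz":-0.002,"fingers":1},{"x":0,"y":0,"z":0,"wx":0,"wy":0,"wz":0,"fingers":1}])

```text
clock: 2.33
tool_pos: [0.4836, 0.2305, 0.027]
eef_rot: [0.966, -0.259, 0.001, -0.001]
contact_force: [-1.0, 0.4, -0.4]
opening: 0.999
```

```bash
python3 - <<'E'
from h import *
plan([.4833,.230,.0235],down(-30),.04)
E
```

```text
clock 2.325 pos [0.4836 0.2305 0.027 ] F [-1.   0.4 -0.4] open 0.999 rows 1
{'x': 0.0, 'y': 0.0007, 'z': 0.0043, 'wx': -0.0005, 'wy': -0.0002, 'wz': 0.0}
```

>>> apply_moves(series=[{"x":0,"y":0.0007,"z":0.0043,"wx":0,"wy":0,"wz":0,"fingers":1},{"x":0,"y":0,"z":0,"wx":0,"wy":0,"wz":0,"fingers":-1},{"x":0,"y":0,"z":0,"wx":0,"wy":0,"wz":0,"fingers":-1},{"x":0,"y":0,"z":0,"wx":0,"wy":0,"wz":0,"fingers":-1},{"x":0,"y":0,"z":0,"wx":0,"wy":0,"wz":0,"fingers":-1},{"x":0,"y":0,"z":-0.01,"wx":0,"wy":0,"wz":0,"fingers":-1}], force=25)

```text
clock: 3.08
tool_pos: [0.4828, 0.2299, 0.0313]
eef_rot: [0.966, -0.259, 0.0, -0.0]
contact_force: [0.1, 0.2, -1.9]
opening: 0.757
```

```bash
python3 - <<'E'
from h import *
plan([.4833,.230,.14],down(-30),.05)
E
```

```text
clock 3.075 pos [0.4828 0.2299 0.0313] F [ 0.1  0.2 -1.9] open 0.757 rows 3
{'x': 0.0002, 'y': -0.0002, 'z': -0.0453, 'wx': -0.0, 'wy': -0.0, 'wz': 0.0}
{'x': 0.0002, 'y': -0.0002, 'z': -0.0453, 'wx': -0.0, 'wy': -0.0, 'wz': 0.0}
{'x': 0.0002, 'y': -0.0002, 'z': -0.0453, 'wx': -0.0, 'wy': -0.0, 'wz': 0.0}
```

>>> apply_moves(series=[{"x":0,"y":0,"z":-0.06,"wx":0,"wy":0,"wz":0,"fingers":-1},{"x":0,"y":0,"z":-0.06,"wx":0,"wy":0,"wz":0,"fingers":-1},{"x":0,"y":0,"z":-0.06,"wx":0,"wy":0,"wz":0,"fingers":-1},{"x":0,"y":0,"z":-0.06,"wx":0,"wy":0,"wz":0,"fingers":-1}])

```text
clock: 3.58
tool_pos: [0.4808, 0.2285, 0.2273]
eef_rot: [0.966, -0.259, -0.002, 0.002]
contact_force: [0.2, 0.4, -1.7]
opening: 0.759
```

```bash
python3 - <<'E'
from h import *
plan(A0+NV*.16,along(-15),.045,8)
E
```

```text
clock 3.575 pos [0.4808 0.2285 0.2273] F [ 0.2  0.4 -1.7] open 0.759 rows 6
{'x': 0.0372, 'y': 0.0354, 'z': -0.0067, 'wx': 0.0033, 'wy': 0.0232, 'wz': -0.0136}
{'x': 0.036, 'y': 0.0369, 'z': -0.0044, 'wx': 0.0033, 'wy': 0.0232, 'wz': -0.0136}
{'x': 0.0347, 'y': 0.0383, 'z': -0.0023, 'wx': 0.0033, 'wy': 0.0232, 'wz': -0.0136}
{'x': 0.0331, 'y': 0.0398, 'z': -0.0002, 'wx': 0.0033, 'wy': 0.0232, 'wz': -0.0136}
{'x': 0.0313, 'y': 0.0412, 'z': 0.0017, 'wx': 0.0033, 'wy': 0.0232, 'wz': -0.0136}
{'x': 0.0293, 'y': 0.0425, 'z': 0.0035, 'wx': 0.0033, 'wy': 0.0232, 'wz': -0.0136}
```

>>> apply_moves(series=[{"x":0.0372,"y":0.0354,"z":-0.0067,"wx":0.0033,"wy":0.0232,"wz":-0.0136,"fingers":-1},{"x":0.036,"y":0.0369,"z":-0.0044,"wx":0.0033,"wy":0.0232,"wz":-0.0136,"fingers":-1},{"x":0.0347,"y":0.0383,"z":-0.0023,"wx":0.0033,"wy":0.0232,"wz":-0.0136,"fingers":-1},{"x":0.0331,"y":0.0398,"z":0,"wx":0.0033,"wy":0.0232,"wz":-0.0136,"fingers":-1},{"x":0.0313,"y":0.0412,"z":0.0017,"wx":0.0033,"wy":0.0232,"wz":-0.0136,"fingers":-1},{"x":0.0293,"y":0.0425,"z":0.0035,"wx":0.0033,"wy":0.0232,"wz":-0.0136,"fingers":-1},{"x":0,"y":0,"z":0,"wx":0,"wy":0,"wz":0,"fingers":-1},{"x":0,"y":0,"z":0,"wx":0,"wy":0,"wz":0,"fingers":-1}])

```text
clock: 4.58
tool_pos: [0.553, -0.0134, 0.2697]
eef_rot: [0.966, -0.125, 0.225, 0.025]
contact_force: [0.4, 1.0, -0.7]
opening: 0.761
```

```bash
python3 - <<'E'
from h import *
plan(A0+NV*.13,along(-15),.05,8)
im,d,cm=snap("wrist"); save('w3.png',im); W=world(cm,d); np.savez('/tmp/w3',im=im,W=W)
im,d,cm=snap("scene"); save('s3.png',im[130:250,220:380]); 
im2,d,cm=snap("side"); 
a=[cv2.resize(x,(400,300),interpolation=cv2.INTER_CUBIC) for x in (im[130:220,220:340],im2[130:250,230:390])]
b=cv2.resize(np.load('/tmp/w3.npz')['im'],(400,300)); save('m3.png',np.hstack([*a]) )
save('m3.png',np.vstack([np.hstack(a),np.hstack([b,b*0])]))
E
```

```text
clock 4.575 pos [ 0.553  -0.0134  0.2697] F [ 0.4  1.  -0.7] open 0.761 rows 1
{'x': -0.0104, 'y': -0.0059, 'z': 0.0463, 'wx': -0.0029, 'wy': -0.0067, 'wz': 0.0011}
```

View pics/m3.png

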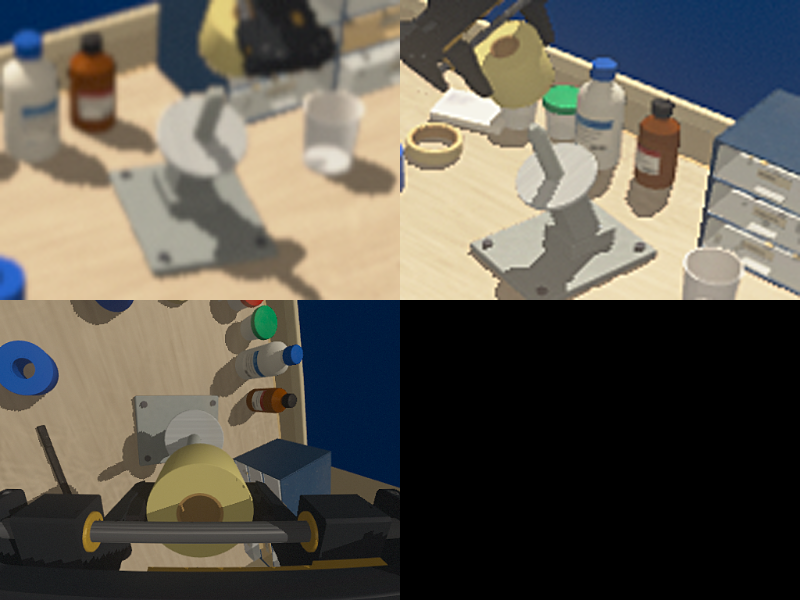

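The roll is held square and sits above the spindle on its line. In the side panel the roll is at (515,65), the tip at (535,130) and the plate at (555,175). I'll correct and lower it in steps.

>>> apply_moves(series=[{"x":-0.0104,"y":-0.0059,"z":0.02,"wx":-0.0029,"wy":-0.0067,"wz":0.001,"fingers":-1},{"x":0,"y":0,"z":0,"wx":0,"wy":0,"wz":0,"fingers":-1},{"x":0,"y":0,"z":0,"wx":0,"wy":0,"wz":0,"fingers":-1}])

```text
clock: 5.1
tool_pos: [0.5549, -0.0055, 0.2516]
eef_rot: [0.968, -0.125, 0.215, 0.027]
contact_force: [-0.4, -1.0, -1.5]
opening: 0.76
```

```bash
python3 - <<'E'
from h import *
plan(A0+NV*.115,along(-15),.05,8)
E
```

```text
clock 5.1 pos [ 0.5549 -0.0055  0.2516] F [-0.4 -1.  -1.5] open 0.76 rows 1
{'x': 0.0004, 'y': 0.0041, 'z': 0.0449, 'wx': -0.001, 'wy': -0.0001, 'wz': 0.0014}
```

>>> apply_moves(series=[{"x":0.0004,"y":0.003,"z":0.024,"wx":-0.001,"wy":0,"wz":0.001,"fingers":-1},{"x":0,"y":0.001,"z":0.018,"wx":0,"wy":0,"wz":0,"fingers":-1},{"x":0,"y":0,"z":0,"wx":0,"wy":0,"wz":0,"fingers":-1}])

```text
clock: 5.48
tool_pos: [0.5695, -0.0114, 0.2265]
eef_rot: [0.968, -0.127, 0.214, 0.028]
contact_force: [0.1, -0.1, -0.9]
opening: 0.766
```

```bash
python3 - <<'E'
from h import *
plan(A0+NV*.085,along(-15),.05,8)
E
```

```text
clock 5.475 pos [ 0.5695 -0.0114  0.2265] F [ 0.1 -0.1 -0.9] open 0.766 rows 1
{'x': -0.004, 'y': 0.0015, 'z': 0.0456, 'wx': -0.0001, 'wy': 0.0003, 'wz': 0.0005}
```

>>> apply_moves(series=[{"x":-0.004,"y":0.0015,"z":0.008,"wx":0,"wy":0,"wz":0,"fingers":-1},{"x":0,"y":0,"z":0.015,"wx":0,"wy":0,"wz":0,"fingers":-1},{"x":0,"y":0,"z":0.01,"wx":0,"wy":0,"wz":0,"fingers":-1},{"x":0,"y":0,"z":0,"wx":0,"wy":0,"wz":0,"fingers":-1}])

```text
clock: 5.98
tool_pos: [0.5775, -0.014, 0.2099]
eef_rot: [0.968, -0.127, 0.214, 0.028]
contact_force: [-0.1, 0.3, -1.1]
opening: 0.764
```

```bash
python3 - <<'E'
from h import *
plan(A0+NV*.06,along(-15),.05,8)
E
```

```text
clock 5.975 pos [ 0.5775 -0.014   0.2099] F [-0.1  0.3 -1.1] open 0.764 rows 1
{'x': -0.0046, 'y': 0.0009, 'z': 0.0537, 'wx': 0.0, 'wy': 0.0007, 'wz': 0.0001}
```

>>> apply_moves(series=[{"x":-0.008,"y":0.001,"z":0.006,"wx":0,"wy":0.0007,"wz":0,"fingers":-1},{"x":-0.002,"y":0,"z":0.015,"wx":0,"wy":0,"wz":0,"fingers":-1},{"x":-0.002,"y":0,"z":0.015,"wx":0,"wy":0,"wz":0,"fingers":-1},{"x":-0.002,"y":0,"z":0,"wx":0,"wy":0,"wz":0,"fingers":-1}])

```text
clock: 6.48
tool_pos: [0.5828, -0.0168, 0.1841]
eef_rot: [0.967, -0.129, 0.219, 0.03]
contact_force: [3.7, -0.7, -1.9]
opening: 0.758
```

```bash
python3 - <<'E'
from h import *
plan(A0+NV*.03,along(-15),.05,8)
E
```

```text
clock 6.475 pos [ 0.5828 -0.0168  0.1841] F [ 3.7 -0.7 -1.9] open 0.758 rows 1
{'x': 0.0017, 'y': -0.001, 'z': 0.0589, 'wx': 0.0011, 'wy': -0.0031, 'wz': -0.0006}
```

>>> apply_moves(series=[{"x":0.003,"y":-0.001,"z":0.012,"wx":0.001,"wy":-0.003,"wz":0,"fingers":-1},{"x":0,"y":0,"z":0.015,"wx":0,"wy":0,"wz":0,"fingers":-1},{"x":-0.001,"y":0,"z":0.015,"wx":0,"wy":0,"wz":0,"fingers":-1},{"x":0,"y":0,"z":0,"wx":0,"wy":0,"wz":0,"fingers":-1}])

```text
clock: 6.98
tool_pos: [0.5968, -0.0206, 0.1535]
eef_rot: [0.968, -0.128, 0.212, 0.029]
contact_force: [2.3, -0.0, -1.6]
opening: 0.761
```

```bash
python3 - <<'E'
from h import *
plan(A0+NV*.025,along(-15),.05,8)
E
```

```text
clock 6.975 pos [ 0.5968 -0.0206  0.1535] F [ 2.3 -0.  -1.6] open 0.761 rows 1
{'x': 0.002, 'y': -0.0009, 'z': 0.0228, 'wx': 0.0009, 'wy': 0.0015, 'wz': -0.0003}
```

>>> apply_moves(series=[{"x":0.002,"y":-0.001,"z":0.009,"wx":0.001,"wy":0.0015,"wz":0,"fingers":-1},{"x":0.001,"y":0,"z":0.007,"wx":0,"wy":0,"wz":0,"fingers":-1},{"x":0,"y":0,"z":0.004,"wx":0,"wy":0,"wz":0,"fingers":-1},{"x":0,"y":0,"z":0,"wx":0,"wy":0,"wz":0,"fingers":-1}])

```text
clock: 7.48
tool_pos: [0.604, -0.0223, 0.1387]
eef_rot: [0.968, -0.128, 0.213, 0.028]
contact_force: [-1.1, 0.3, -1.1]
opening: 0.761
```

```bash
python3 - <<'E'
from h import *
plan(A0+NV*.025,along(-15),.05,8)
E
```

```text
clock 7.475 pos [ 0.604  -0.0223  0.1387] F [-1.1  0.3 -1.1] open 0.761 rows 1
{'x': 0.0014, 'y': -0.0006, 'z': 0.0021, 'wx': 0.0003, 'wy': 0.0011, 'wz': -0.0001}
```

>>> apply_moves(series=[{"x":0.001,"y":0,"z":0.004,"wx":0,"wy":0.001,"wz":0,"fingers":-1},{"x":0,"y":0,"z":0.003,"wx":0,"wy":0,"wz":0,"fingers":-1},{"x":0,"y":0,"z":0,"wx":0,"wy":0,"wz":0,"fingers":-1}])

```text
clock: 7.85
tool_pos: [0.6064, -0.023, 0.1357]
eef_rot: [0.968, -0.128, 0.215, 0.028]
contact_force: [-0.1, 0.0, -1.3]
opening: 0.758
```

```bash
python3 - <<'E'
from h import *
plan(A0+NV*.023,along(-15),.05,8)
E
```

```text
clock 7.85 pos [ 0.6064 -0.023   0.1357] F [-0.1  0.  -1.3] open 0.758 rows 1
{'x': 0.0002, 'y': -0.0006, 'z': -0.0002, 'wx': 0.0002, 'wy': -0.0005, 'wz': 0.0}
```

>>> apply_moves(series=[{"x":0,"y":0,"z":0.003,"wx":0,"wy":0,"wz":0,"fingers":-1},{"x":0,"y":0,"z":0.002,"wx":0,"wy":0,"wz":0,"fingers":-1},{"x":0,"y":0,"z":0,"wx":0,"wy":0,"wz":0,"fingers":-1}])

```text
clock: 8.22
tool_pos: [0.6066, -0.023, 0.1357]
eef_rot: [0.967, -0.127, 0.217, 0.028]
contact_force: [-0.4, -0.7, -1.7]
opening: 0.764
```

```bash
python3 - <<'E'
from h import *
plan(A0+NV*.023,along(-15),.05,8)
E
```

```text
clock 8.225 pos [ 0.6066 -0.023   0.1357] F [-0.4 -0.7 -1.7] open 0.764 rows 1
{'x': -0.0001, 'y': -0.0006, 'z': -0.0002, 'wx': -0.0001, 'wy': -0.0016, 'wz': 0.0001}
```

>>> apply_moves(series=[{"x":0,"y":0,"z":0,"wx":0,"wy":0,"wz":0,"fingers":1},{"x":0,"y":0,"z":0,"wx":0,"wy":0,"wz":0,"fingers":1},{"x":0,"y":0,"z":0,"wx":0,"wy":0,"wz":0,"fingers":1},{"x":0,"y":0,"z":-0.02,"wx":0,"wy":0,"wz":0,"fingers":1},{"x":0,"y":0,"z":-0.04,"wx":0,"wy":0,"wz":0,"fingers":1},{"x":0,"y":0,"z":-0.06,"wx":0,"wy":0,"wz":0,"fingers":1},{"x":0,"y":0,"z":-0.05,"wx":0,"wy":0,"wz":0,"fingers":1}])

```text
clock: 9.1
tool_pos: [0.5628, -0.016, 0.2277]
eef_rot: [0.968, -0.127, 0.213, 0.037]
contact_force: [0.0, -0.4, -0.3]
opening: 0.999
```

```bash
python3 - <<'E'
from h import *
for n in("side","scene","wrist"):
    im,d,cm=snap(n); save(n+'4.png',im); np.savez('/tmp/'+n+'4',im=im,d=d,**{k:np.array(v) for k,v in cm.items()})
    W=world(cm,d); h=(W-A0)@NV; rr=np.linalg.norm(W-A0-h[...,None]*NV,axis=-1)
    m=(rr<.042)&(rr>.018)&(h>.04)&(h<.075); w=W[m]; hsv=cv2.cvtColor(im,cv2.COLOR_RGB2HSV)[m]
    k=(hsv[:,0]>18)&(hsv[:,0]<40)&(hsv[:,1]>50); print(n,m.sum(),k.sum(),'top h',np.percentile(h[m][k],[50,80,90,97]).round(4) if k.any() else '')
plan([.447,-.194,.17],down(-15),.045,8)
E
```

```text
side 323 323 top h [0.0506 0.0522 0.053  0.054 ]
scene 221 221 top h [0.0498 0.0523 0.0535 0.0554]
wrist 3558 3552 top h [0.051  0.0515 0.0518 0.0522]
clock 9.25 pos [ 0.5633 -0.0156  0.2272] F [ 0.4  0.4 -1.6] open 0.998 rows 5
{'x': -0.0211, 'y': 0.0505, 'z': 0.0067, 'wx': 0.0009, 'wy': -0.0277, 'wz': -0.0001}
{'x': -0.0205, 'y': 0.0505, 'z': 0.0084, 'wx': 0.0009, 'wy': -0.0277, 'wz': -0.0001}
{'x': -0.0197, 'y': 0.0505, 'z': 0.01, 'wx': 0.0009, 'wy': -0.0277, 'wz': -0.0001}
{'x': -0.0188, 'y': 0.0505, 'z': 0.0115, 'wx': 0.0009, 'wy': -0.0277, 'wz': -0.0001}
{'x': -0.0177, 'y': 0.0506, 'z': 0.013, 'wx': 0.0009, 'wy': -0.0277, 'wz': -0.0001}
```

The roll top measures 51–52 mm above the plate in all three cameras, so it is seated. Next is the hub, and I'll refine the spindle tip from the saved data.

>>> apply_moves(series=[{"x":-0.0211,"y":0.0505,"z":0.0,"wx":0.0009,"wy":-0.0277,"wz":0,"fingers":1},{"x":-0.0205,"y":0.0505,"z":0.0084,"wx":0.0009,"wy":-0.0277,"wz":0,"fingers":1},{"x":-0.0197,"y":0.0505,"z":0.01,"wx":0.0009,"wy":-0.0277,"wz":0,"fingers":1},{"x":-0.0188,"y":0.0505,"z":0.0115,"wx":0.0009,"wy":-0.0277,"wz":0,"fingers":1},{"x":-0.0177,"y":0.0506,"z":0.013,"wx":0.0009,"wy":-0.0277,"wz":0,"fingers":1},{"x":0,"y":0,"z":0,"wx":0,"wy":0,"wz":0,"fingers":1},{"x":0,"y":0,"z":0,"wx":0,"wy":0,"wz":0,"fingers":1}])

```text
clock: 10.12
tool_pos: [0.4558, -0.1909, 0.1669]
eef_rot: [0.991, -0.132, 0.009, 0.004]
contact_force: [0.2, 0.4, 0.8]
opening: 1.003
```

```bash
python3 - <<'E'
from h import *
for n in("side","scene","wrist"):
    z=np.load(f'/tmp/{n}4.npz'); W=world({k:z[k] for k in("camera_matrix","dist_coeffs","world_from_camera")},z['d'])
    h=(W-A0)@NV; dv=W-A0-h[...,None]*NV; rr=np.linalg.norm(dv,axis=-1)
    for a,b in((.058,.066),(.077,.083)):
        m=(rr<.022)&(h>a)&(h<b); print(n,a,m.sum(),dv[m].mean(0).round(4),np.nanmin(dv[m],0).round(4),np.nanmax(dv[m],0).round(4))
im,d,cm=snap("wrist"); save('w5.png',im); W=world(cm,d)
q=W[(abs(W[...,2]-.056)<.005)&(np.linalg.norm(W[...,:2]-[.447,-.194],axis=-1)<.035)]
print(len(q),q.mean(0),cv2.minEnclosingCircle(q[:,:2].astype(np.float32)))
q=W[(abs(W[...,2]-.006)<.003)&(np.linalg.norm(W[...,:2]-[.447,-.194],axis=-1)<.045)]
print(len(q),cv2.minEnclosingCircle(q[:,:2].astype(np.float32)))
plan([.447,-.194,.1],down(-15),.045,8)
E
```

```text
side 0.058 17 [-0.0018 -0.0053 -0.0002] [-0.0074 -0.0105 -0.0034] [0.0078 0.0067 0.0043]
side 0.077 13 [-0.0002 -0.0019  0.0001] [-0.0063 -0.0079 -0.0021] [0.0043 0.0041 0.0021]
scene 0.058 10 [-0.002   0.0056 -0.0016] [-0.0093 -0.0076 -0.0048] [0.0084 0.01   0.0031]
scene 0.077 8 [ 0.      0.0018 -0.0002] [-0.0035 -0.0022 -0.0024] [0.0046 0.0064 0.0015]
wrist 0.058 69 [0.0053 0.008  0.0014] [-0.0052  0.0008 -0.0027] [0.0122 0.0101 0.0054]
wrist 0.077 172 [0.0035 0.001  0.0014] [-0.0019 -0.0049 -0.0009] [0.0084 0.0065 0.0038]
1103 [ 0.4516267  -0.19338298  0.05646375] ((0.4514647126197815, -0.19416746497154236), 0.019032854586839676)
920 ((0.447834312915802, -0.19500255584716797), 0.04325535520911217)
clock 10.175 pos [ 0.4555 -0.1911  0.1669] F [-0.4  0.  -1. ] open 0.996 rows 2
{'x': -0.0054, 'y': 0.0029, 'z': 0.0417, 'wx': 0.001, 'wy': -0.003, 'wz': -0.0005}
{'x': -0.005, 'y': 0.003, 'z': 0.0418, 'wx': 0.001, 'wy': -0.003, 'wz': -0.0005}
```

View pics/w5.png

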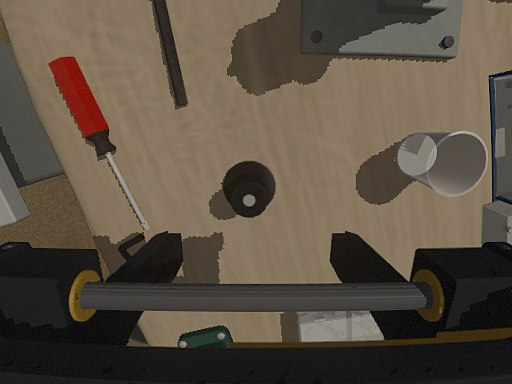

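The hub stands alone at (249,195), with its grip top at r = 19 mm and (0.4515,-0.194). The screwdriver tip at (147,228) and the beaker at (440,163) are well clear. I'll descend to grip it.

>>> apply_moves(series=[{"x":-0.002,"y":0.0029,"z":0.04,"wx":0.001,"wy":-0.003,"wz":0,"fingers":0.5},{"x":-0.002,"y":0.002,"z":0.04,"wx":0.001,"wy":-0.003,"wz":0,"fingers":0.5},{"x":0,"y":0,"z":0,"wx":0,"wy":0,"wz":0,"fingers":0.5},{"x":0,"y":0,"z":0,"wx":0,"wy":0,"wz":0,"fingers":0.5}])

```text
clock: 10.68
tool_pos: [0.4563, -0.1899, 0.1036]
eef_rot: [0.992, -0.127, 0.004, 0.0]
contact_force: [0.9, 1.1, 1.0]
opening: 0.748
```

```bash
python3 - <<'E'
from h import *
plan([.4515,-.1942,.016],down(-15),.045,8)
E
```

```text
clock 10.675 pos [ 0.4563 -0.1899  0.1036] F [0.9 1.1 1. ] open 0.748 rows 2
{'x': -0.0026, 'y': 0.0034, 'z': 0.0547, 'wx': -0.0, 'wy': -0.0012, 'wz': 0.0011}
{'x': -0.0024, 'y': 0.0034, 'z': 0.0547, 'wx': -0.0, 'wy': -0.0012, 'wz': 0.0011}
```

>>> apply_moves(series=[{"x":-0.006,"y":0.008,"z":0.03,"wx":0,"wy":-0.001,"wz":0.001,"fingers":0.5},{"x":-0.001,"y":0.001,"z":0.02,"wx":0,"wy":-0.001,"wz":0.001,"fingers":0.5},{"x":0,"y":0,"z":0,"wx":0,"wy":0,"wz":0,"fingers":0.5}])

```text
clock: 11.05
tool_pos: [0.453, -0.1945, 0.0668]
eef_rot: [0.992, -0.129, 0.005, 0.0]
contact_force: [-0.5, -0.3, 0.0]
opening: 0.747
```

```bash
python3 - <<'E'
from h import *
plan([.4515,-.1942,.016],down(-15),.06,8)
E
```

```text
clock 11.05 pos [ 0.453  -0.1945  0.0668] F [-0.5 -0.3  0. ] open 0.747 rows 1
{'x': -0.0026, 'y': 0.0002, 'z': 0.0635, 'wx': -0.0002, 'wy': -0.0032, 'wz': 0.0011}
```

>>> apply_moves(series=[{"x":-0.003,"y":0.001,"z":0.03,"wx":0,"wy":-0.003,"wz":0.001,"fingers":0.5},{"x":-0.001,"y":0,"z":0.025,"wx":0,"wy":0,"wz":0,"fingers":0.5},{"x":0,"y":0,"z":0,"wx":0,"wy":0,"wz":0,"fingers":0.5},{"x":0,"y":0,"z":0,"wx":0,"wy":0,"wz":0,"fingers":0.5}])

```text
clock: 11.55
tool_pos: [0.4547, -0.1942, 0.0274]
eef_rot: [0.992, -0.13, 0.006, 0.0]
contact_force: [-0.3, -0.1, 0.4]
opening: 0.752
```

```bash
python3 - <<'E'
from h import *
plan([.4515,-.1942,.014],down(-15),.06,8)
E
```

```text
clock 11.55 pos [ 0.4547 -0.1942  0.0274] F [-0.3 -0.1  0.4] open 0.752 rows 1
{'x': -0.0041, 'y': 0.0011, 'z': 0.0167, 'wx': -0.0005, 'wy': -0.0036, 'wz': 0.0005}
```

>>> apply_moves(series=[{"x":-0.006,"y":0.0015,"z":0.013,"wx":-0.0005,"wy":-0.005,"wz":0.0005,"fingers":0.5},{"x":0,"y":0,"z":0.002,"wx":0,"wy":0,"wz":0,"fingers":0.5},{"x":0,"y":0,"z":0,"wx":0,"wy":0,"wz":0,"fingers":0.5}])

```text
clock: 11.92
tool_pos: [0.4506, -0.1946, 0.0163]
eef_rot: [0.991, -0.131, -0.001, -0.0]
contact_force: [-0.2, 0.3, 0.3]
opening: 0.749
```

```bash
python3 - <<'E'
from h import *
plan([.4515,-.1942,.014],down(-15),.06,8)
E
```

```text
clock 11.925 pos [ 0.4506 -0.1946  0.0163] F [-0.2  0.3  0.3] open 0.749 rows 1
{'x': 0.001, 'y': -0.0007, 'z': 0.0028, 'wx': -0.0, 'wy': 0.0008, 'wz': -0.0003}
```

>>> apply_moves(series=[{"x":0,"y":0,"z":0,"wx":0,"wy":0,"wz":0,"fingers":-1},{"x":0,"y":0,"z":0,"wx":0,"wy":0,"wz":0,"fingers":-1},{"x":0,"y":0,"z":0,"wx":0,"wy":0,"wz":0,"fingers":-1},{"x":0,"y":0,"z":0,"wx":0,"wy":0,"wz":0,"fingers":-1},{"x":0,"y":0,"z":0,"wx":0,"wy":0,"wz":0,"fingers":-1},{"x":0,"y":0,"z":-0.02,"wx":0,"wy":0,"wz":0,"fingers":-1},{"x":0,"y":0,"z":0,"wx":0,"wy":0,"wz":0,"fingers":-1}], force=30)

```text
clock: 12.8
tool_pos: [0.4503, -0.1945, 0.0323]
eef_rot: [0.991, -0.131, -0.002, -0.0]
contact_force: [0.8, -0.2, -1.7]
opening: 0.428
```

>>> apply_moves(series=[{"x":0,"y":0,"z":-0.06,"wx":0,"wy":0,"wz":0,"fingers":-1},{"x":0,"y":0,"z":-0.06,"wx":0,"wy":0,"wz":0,"fingers":-1},{"x":0,"y":0,"z":-0.06,"wx":0,"wy":0,"wz":0,"fingers":-1},{"x":0,"y":0,"z":-0.06,"wx":0,"wy":0,"wz":0,"fingers":-1},{"x":0,"y":0,"z":-0.06,"wx":0,"wy":0,"wz":0,"fingers":-1}])

```text
clock: 13.42
tool_pos: [0.4484, -0.1948, 0.2727]
eef_rot: [0.991, -0.131, -0.008, -0.001]
contact_force: [1.3, -0.7, -2.2]
opening: 0.43
```

```bash
cat >> h.py <<'E'
A0=A0+np.array([.0025,.0007,.001])
E
python3 - <<'E'
from h import *
plan(A0+NV*.14,along(-15),.045,8)
E
```

```text
clock 13.425 pos [ 0.4484 -0.1948  0.2727] F [ 1.3 -0.7 -2.2] open 0.43 rows 5
{'x': 0.0153, 'y': -0.0522, 'z': 0.0072, 'wx': 0.0001, 'wy': 0.0288, 'wz': -0.0}
{'x': 0.0146, 'y': -0.0522, 'z': 0.0086, 'wx': 0.0001, 'wy': 0.0288, 'wz': -0.0}
{'x': 0.0138, 'y': -0.0522, 'z': 0.0099, 'wx': 0.0001, 'wy': 0.0288, 'wz': -0.0}
{'x': 0.0128, 'y': -0.0522, 'z': 0.0111, 'wx': 0.0001, 'wy': 0.0288, 'wz': -0.0}
{'x': 0.0118, 'y': -0.0522, 'z': 0.0122, 'wx': 0.0001, 'wy': 0.0288, 'wz': -0.0}
```

>>> apply_moves(series=[{"x":0.0153,"y":-0.0522,"z":0.0072,"wx":0,"wy":0.0288,"wz":0,"fingers":-1},{"x":0.0146,"y":-0.0522,"z":0.0086,"wx":0,"wy":0.0288,"wz":0,"fingers":-1},{"x":0.0138,"y":-0.0522,"z":0.0099,"wx":0,"wy":0.0288,"wz":0,"fingers":-1},{"x":0.0128,"y":-0.0522,"z":0.0111,"wx":0,"wy":0.0288,"wz":0,"fingers":-1},{"x":0.0118,"y":-0.0522,"z":0.0122,"wx":0,"wy":0.0288,"wz":0,"fingers":-1},{"x":0,"y":0,"z":0,"wx":0,"wy":0,"wz":0,"fingers":-1},{"x":0,"y":0,"z":0,"wx":0,"wy":0,"wz":0,"fingers":-1}])

```text
clock: 14.3
tool_pos: [0.5592, -0.023, 0.2436]
eef_rot: [0.969, -0.131, 0.206, 0.03]
contact_force: [0.0, -0.6, -0.3]
opening: 0.429
```

```bash
python3 - <<'E'
from h import *
plan(A0+NV*.115,along(-15),.045,8)
E
```

```text
clock 14.3 pos [ 0.5592 -0.023   0.2436] F [ 0.  -0.6 -0.3] open 0.429 rows 1
{'x': -0.0017, 'y': -0.0178, 'z': 0.0312, 'wx': 0.0026, 'wy': 0.0053, 'wz': -0.0018}
```

>>> apply_moves(series=[{"x":-0.002,"y":-0.018,"z":0.008,"wx":0.0026,"wy":0.006,"wz":-0.0018,"fingers":-1},{"x":0,"y":0,"z":0,"wx":0,"wy":0,"wz":0,"fingers":-1},{"x":0,"y":0,"z":0,"wx":0,"wy":0,"wz":0,"fingers":-1}])

```text
clock: 14.68
tool_pos: [0.5636, -0.016, 0.2369]
eef_rot: [0.967, -0.132, 0.215, 0.03]
contact_force: [-0.2, 1.2, -1.2]
opening: 0.431
```

```bash
python3 - <<'E'
from h import *
plan(A0+NV*.108,along(-15),.045,8)
ims=[]
for n in ("scene","side"):
    im,d,cm=snap(n); K=np.array(cm["camera_matrix"]);D=np.array(cm["dist_coeffs"]);T=np.array(cm["world_from_camera"])
    B=A0-np.array([.0025,.0007,.001])
    pts=np.array([B+NV*t for t in (.08,.2)]); c=(pts-T[:3,3])@T[:3,:3]; c=c*[1,-1,-1]
    uv=cv2.projectPoints(c,np.zeros(3),np.zeros(3),K,D)[0][:,0]
    o=(uv[0]-[50,65]).astype(int); s=4
    a=cv2.resize(im[o[1]:o[1]+100,o[0]:o[0]+100],None,fx=s,fy=s,interpolation=cv2.INTER_CUBIC)
    p=((uv-o+.5)*s).astype(int); cv2.line(a,tuple(map(int,p[0])),tuple(map(int,p[1])),(255,0,0),1); ims.append(a)
save('m6.png',np.hstack(ims))
E
```

```text
clock 14.675 pos [ 0.5636 -0.016   0.2369] F [-0.2  1.2 -1.2] open 0.431 rows 1
{'x': -0.0014, 'y': -0.0077, 'z': 0.0311, 'wx': 0.0017, 'wy': -0.0003, 'wz': -0.0028}
```

View pics/m6.png

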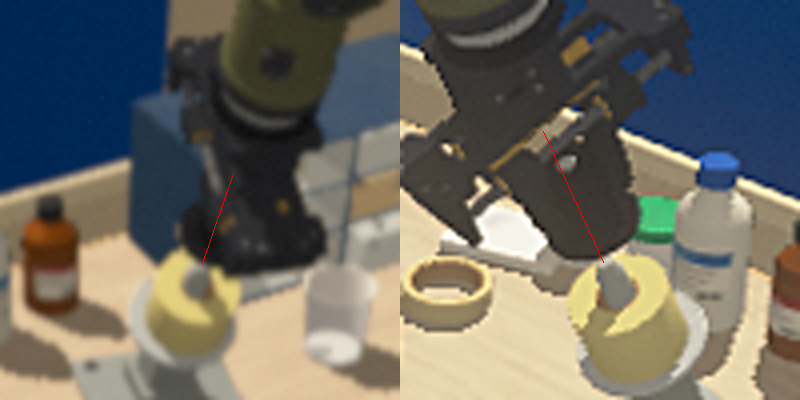

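The roll sits on the plate with the spindle end showing in its bore. The hub is just off the tip, about 6 mm to the -y side as the pose also says. I'll correct that.

>>> apply_moves(series=[{"x":-0.002,"y":-0.012,"z":0.006,"wx":0.0017,"wy":0,"wz":-0.0028,"fingers":-1},{"x":0,"y":0,"z":0,"wx":0,"wy":0,"wz":0,"fingers":-1},{"x":0,"y":0,"z":0,"wx":0,"wy":0,"wz":0,"fingers":-1}])

```text
clock: 15.15
tool_pos: [0.5672, -0.0067, 0.2319]
eef_rot: [0.968, -0.128, 0.215, 0.028]
contact_force: [-0.1, 0.3, -1.7]
opening: 0.427
```

```bash
python3 - <<'E'
from h import *
plan(A0+NV*.1,along(-15),.045,8)
E
```

```text
clock 15.15 pos [ 0.5672 -0.0067  0.2319] F [-0.1  0.3 -1.7] open 0.427 rows 1
{'x': -0.0, 'y': 0.0048, 'z': 0.0349, 'wx': -0.0002, 'wy': -0.0005, 'wz': -0.0003}
```

>>> apply_moves(series=[{"x":0,"y":0.006,"z":0.012,"wx":0,"wy":0,"wz":0,"fingers":-1},{"x":0,"y":0,"z":0.006,"wx":0,"wy":0,"wz":0,"fingers":-1},{"x":0,"y":0,"z":0,"wx":0,"wy":0,"wz":0,"fingers":-1}])

```text
clock: 15.52
tool_pos: [0.5721, -0.0128, 0.2188]
eef_rot: [0.968, -0.128, 0.216, 0.027]
contact_force: [-0.3, -0.4, -1.7]
opening: 0.426
```

```bash
python3 - <<'E'
from h import *
plan(A0+NV*.09,along(-15),.045,8)
E
```

```text
clock 15.525 pos [ 0.5721 -0.0128  0.2188] F [-0.3 -0.4 -1.7] open 0.426 rows 1
{'x': -0.0002, 'y': -0.0009, 'z': 0.0292, 'wx': -0.0003, 'wy': -0.0006, 'wz': -0.0001}
```

>>> apply_moves(series=[{"x":0,"y":-0.001,"z":0.01,"wx":0,"wy":0,"wz":0,"fingers":-1},{"x":0,"y":0,"z":0.01,"wx":0,"wy":0,"wz":0,"fingers":-1},{"x":0,"y":0,"z":0.01,"wx":0,"wy":0,"wz":0,"fingers":-1},{"x":0,"y":0,"z":0,"wx":0,"wy":0,"wz":0,"fingers":-1}])

```text
clock: 16.02
tool_pos: [0.5827, -0.014, 0.1976]
eef_rot: [0.968, -0.127, 0.216, 0.027]
contact_force: [-0.4, -0.4, -2.4]
opening: 0.43
```

```bash
python3 - <<'E'
from h import *
plan(A0+NV*.07,along(-15),.045,8)
E
```

```text
clock 16.025 pos [ 0.5827 -0.014   0.1976] F [-0.4 -0.4 -2.4] open 0.43 rows 1
{'x': -0.001, 'y': 0.0009, 'z': 0.0246, 'wx': -0.0007, 'wy': -0.001, 'wz': 0.0}
```

>>> apply_moves(series=[{"x":-0.001,"y":0.001,"z":0.008,"wx":-0.0005,"wy":-0.001,"wz":0,"fingers":-1},{"x":0,"y":0,"z":0.008,"wx":0,"wy":0,"wz":0,"fingers":-1},{"x":0,"y":0,"z":0,"wx":0,"wy":0,"wz":0,"fingers":-1}])

```text
clock: 16.4
tool_pos: [0.5874, -0.016, 0.1856]
eef_rot: [0.968, -0.127, 0.215, 0.028]
contact_force: [-0.6, -0.2, -1.6]
opening: 0.425
```

```bash
python3 - <<'E'
from h import *
plan(A0+NV*.069,along(-15),.045,8)
E
```

```text
clock 16.4 pos [ 0.5874 -0.016   0.1856] F [-0.6 -0.2 -1.6] open 0.425 rows 1
{'x': -0.0003, 'y': 0.0001, 'z': 0.0096, 'wx': -0.0002, 'wy': -0.0002, 'wz': 0.0}
```

>>> apply_moves(series=[{"x":0,"y":0,"z":0.006,"wx":0,"wy":0,"wz":0,"fingers":-1},{"x":0,"y":0,"z":0.005,"wx":0,"wy":0,"wz":0,"fingers":-1},{"x":0,"y":0,"z":0.003,"wx":0,"wy":0,"wz":0,"fingers":-1},{"x":0,"y":0,"z":0,"wx":0,"wy":0,"wz":0,"fingers":-1}])

```text
clock: 16.9
tool_pos: [0.5914, -0.0169, 0.1778]
eef_rot: [0.968, -0.127, 0.217, 0.027]
contact_force: [-0.3, 0.4, -1.7]
opening: 0.427
```

```bash
python3 - <<'E'
from h import *
plan(A0+NV*.068,along(-15),.045,8)
E
```

```text
clock 16.9 pos [ 0.5914 -0.0169  0.1778] F [-0.3  0.4 -1.7] open 0.427 rows 1
{'x': -0.0008, 'y': 0.0002, 'z': -0.0002, 'wx': -0.0006, 'wy': -0.0012, 'wz': 0.0001}
```

>>> apply_moves(series=[{"x":0,"y":0,"z":0.004,"wx":0,"wy":-0.001,"wz":0,"fingers":-1},{"x":0,"y":0,"z":0.004,"wx":0,"wy":0,"wz":0,"fingers":-1},{"x":0,"y":0,"z":0,"wx":0,"wy":0,"wz":0,"fingers":-1}])

```text
clock: 17.27
tool_pos: [0.5917, -0.0168, 0.1778]
eef_rot: [0.967, -0.126, 0.218, 0.027]
contact_force: [-0.1, -0.1, -0.9]
opening: 0.427
```

>>> apply_moves(series=[{"x":0,"y":0,"z":0,"wx":0,"wy":0,"wz":0,"fingers":0.6},{"x":0,"y":0,"z":0,"wx":0,"wy":0,"wz":0,"fingers":0.6},{"x":0,"y":0,"z":0,"wx":0,"wy":0,"wz":0,"fingers":0.6},{"x":0,"y":0,"z":-0.02,"wx":0,"wy":0,"wz":0,"fingers":0.6},{"x":0,"y":0,"z":-0.04,"wx":0,"wy":0,"wz":0,"fingers":0.6},{"x":0,"y":0,"z":-0.06,"wx":0,"wy":0,"wz":0,"fingers":0.6},{"x":0,"y":0,"z":-0.06,"wx":0,"wy":0,"wz":0,"fingers":0.6},{"x":0,"y":0,"z":0,"wx":0,"wy":0,"wz":0,"fingers":0.6}])

```text
clock: 18.27
tool_pos: [0.5421, -0.0048, 0.2918]
eef_rot: [0.967, -0.127, 0.219, 0.03]
contact_force: [0.4, -0.9, -0.6]
opening: 0.8
```

```bash
python3 - <<'E'
from h import *
ims=[]
for n in("side","scene","wrist"):
    im,d,cm=snap(n); ims.append(im)
    W=world(cm,d); h=(W-A0)@NV; rr=np.linalg.norm(W-A0-h[...,None]*NV,axis=-1)
    m=(rr<.016)&(h>.09)&(h<.125); print(n,'hub end h (want .108)',m.sum(),np.percentile(h[m],[20,50,80,95]).round(4) if m.any() else '')
    q=W[m]; 
    if len(q)>20: c=q[h[m]>np.median(h[m])-.004]; u=np.linalg.svd(c-c.mean(0))[2][2]; u*=np.sign(u[2]); print('  normal tilt off axis deg',np.degrees(np.arccos(u@NV)).round(1))
    m=(rr<.034)&(rr>.022)&(h>.045)&(h<.07); print('   flange h (want .058)',m.sum(),np.percentile(h[m],[20,50,80]).round(4) if m.any() else '')
a=[cv2.resize(x,(400,300),interpolation=cv2.INTER_CUBIC) for x in (ims[0][150:240,235:355],ims[1][130:220,220:340],ims[0],ims[1])]
save('m7.png',np.vstack([np.hstack(a[:2]),np.hstack(a[2:])]))
plan(A0+NV*.2,along(-15))
E
```

```text
side hub end h (want .108) 88 [0.1059 0.1071 0.1088 0.11  ]
  normal tilt off axis deg 1.5
   flange h (want .058) 192 [0.052  0.0562 0.0581]
scene hub end h (want .108) 73 [0.1049 0.107  0.1088 0.1115]
  normal tilt off axis deg 0.8
   flange h (want .058) 137 [0.0512 0.0556 0.0578]
wrist hub end h (want .108) 992 [0.1066 0.1071 0.1077 0.1083]
  normal tilt off axis deg 0.4
   flange h (want .058) 1187 [0.0518 0.0566 0.0574]
clock 18.425 pos [ 0.5417 -0.0067  0.2884] F [-0.9  0.7  0.9] open 0.798 rows 1
{'x': -0.0017, 'y': -0.0033, 'z': -0.0132, 'wx': 0.0022, 'wy': -0.0018, 'wz': 0.0003}
```

View pics/m7.png

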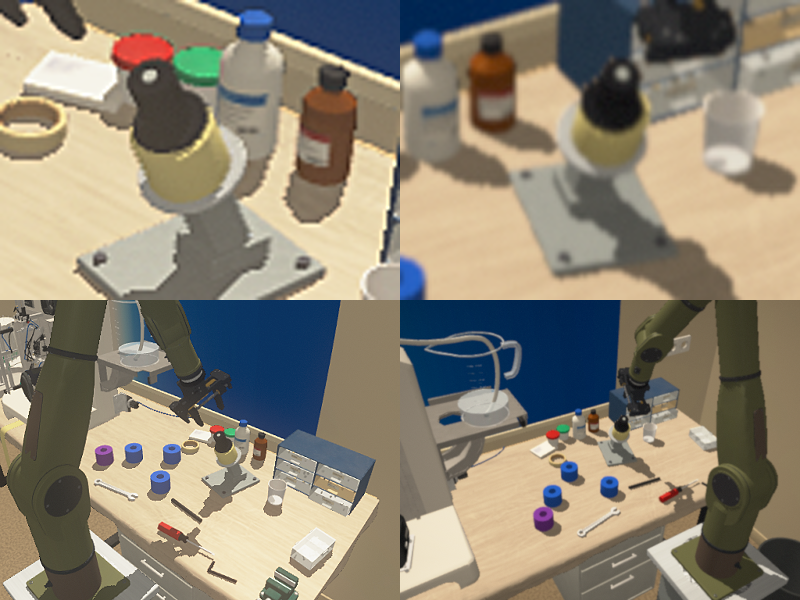

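The hub sits flush on the roll, grip outwards. Its end is at 107 mm (108 expected) and its tilt is at most 1.5°. The gripper is clear and the bystanders have not moved.

```bash
python3 -c "
from plant import *
print(finish_job())"
```

```text
the job is handed in; nothing more can be done
None
```

The roll holder is loaded and the job is handed in. The cream label roll went on the spindle first, down against the plate. The black hub went on after it, grip outwards and flange on the roll. I let go of both and backed the gripper clear, at about 18.4 s of the 58 s allowed.

- **Roll:** its top measured 51–52 mm above the plate in all three cameras (52 mm expected). That was taken before the hub went on.
- **Hub:** its end measured 107 mm above the plate (108 mm expected) and its tilt off the axis was 0.4–1.5°, which fits a flange lying flat on the roll.
- **Bystanders:** the look-alike rolls and the other things looked unmoved in the last pictures. I did not measure their positions again.
- **Forces:** the wrist force readings I took stayed below 5 N.
- **Disagreement:** the wrist camera read about 4 mm further in x than the two fixed cameras. I shifted the spindle axis by 2.5 mm for the hub, and it slid on without any contact force showing.

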